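Load the orbital shaker with slide cases

ROBOT

A 6-joint arm with a two-finger parallel gripper is mounted at the origin on the work surface. World frame = base frame: x ahead of the robot, y to its left, z up, the work surface at z = 0. Lengths are in m, angles in rad, forces in N, time in s.
With the tool pointing down it reaches from about 0.35 to 0.975 m from the base axis. Payload 7.1 kg.
Tool frame: the origin (TCP) lies at the very end of the fingers, on their centre line; the grasp point (between the pads) lies 19 mm behind it; z points along the fingers, y is the line along which they close (so a half turn about z gives the same grasp; the last joint's range is limited). The gripper opens to 88 mm and grips with 3 to 60 N. Pads are 20 mm wide; open, the fingers measure 115 mm over their backs; the gripper's body (75 mm by 178 mm) begins 61 mm behind the grasp point.
Start: joints at [1.134, 0.423, 1.63, -0, 1.089, -0.019], TCP at [0.254, 0.571, 0.223] pointing down, gripper open.
Joint ranges: [-3, 3], [-0.9, 2.11], [0.09, 2.58], [-1.31, 4.45], [0.11, 2.69], [-2.54, 2.54]. Speed limits (rad/s): [2.39, 2.39, 3.01, 3.14, 3.14, 3.14].

INTERFACE

Orientations are given as [roll, pitch, yaw] about the fixed x, y, z axes, in that order (R = Rz(yaw) Ry(pitch) Rx(roll)).
In Python, from rig import manip, read_camera, calibration, finish_job gives the robot as it stands.
- The arm moves only by the tool jog_arm, never from a script. Its argument "moves" is one flat list of numbers, 7 for each row, row after row: the turn, a rotation vector about the tool's x, y, z in degrees, then the shift along the tool's x, y, z in cm, then the finger opening in cm, from 0 to 8.78. A call has 1 to 12 rows; each row is the pose to reach, as a shift and turn from the pose commanded when the call began, along the tool's axes at that moment; what a row does not reach only later rows make up. A row lasts 1/12 s, in which the tool goes at most 41.7 mm and 7.16 degrees, less where a joint would pass 70% of its speed; a pose out of reach is approached as far as the arm can. A call with a gripper value outside its range is refused whole. The fingers move at their own pace and stop on an object; "grip_force" is the grip in N (left out, the last holds). Time passes only in rows, so rows that repeat a pose let the fingers close. It gives the time, the measured TCP pose, the force, the opening and the grip force at its end, in the units of the state.
- manip.state(): the state, without advancing time (a new reading comes with each control period).
- read_camera(name): name is "scene" or "top" or "wrist"; returns the picture (480x640x3 uint8, red, green, blue); there is no depth.
- calibration(name): a dict with "fx", "fy", "cx", "cy" (pixels), "world_to_cam" (4x4, takes a point from world to camera coordinates); the wrist camera has in their place "tool_from_camera" (4x4, takes a point from camera to tool coordinates, whose origin is the TCP and whose axes are the flange's). Camera axes: x right, y up, looking along -z (the intrinsics and any distortion apply to the point x, -y, -z); pixel columns grow to the right and rows downward; lengths in m; the calibration is good to about 2 mm. The wrist camera is an equidistant fisheye: a pixel r from the principal point sees the ray r / f radians off the axis. A picture is of the moment at which its call begins: read the wrist's pose just before it. calibration takes no time and is no camera call.
- finish_job(): hands the job in; it is judged then, once.
The state is a dict: "time_s": time; "joints": joint angles; "joint_velocities": joint speeds; "tau": joint torques, N m; "eef_pos": TCP position; "tool_rot": TCP orientation; "force": force on the tool from outside, world axes, zero at the start; "ft_torque": the same for the moment, N m; "width": finger opening in m; "gripper_force": force on a finger pad.
Only numpy, scipy, OpenCV 4.12 (cv2) and the standard library are available. Lean on these libraries where they do the work, as an engineer would, in place of code of your own. Each camera call takes 0.05 s, during which the arm holds its last target. There are 200 camera calls.

TASK

Get the orbital shaker going with all the slide cases on the bench: first turn its dial to off, then undo the shaker's transport-lock hand nut all the way back to its stop (it may have an ordinary or a reverse thread, so try gently which way it gives). Then stack every slide case, lying flat, in one square column inside the corner marks of the platform, long sides along the marked outline, and finally turn the dial to the two-dot mark. Do not knock over the glass beaker or the brown bottle.

Things in the scene. Friction and masses are not known exactly. Their poses are not given: they have to be found in the camera images.
- shaker: White orbital shaker, fixed. Deck 200 mm (x) by 380 mm (y), its top 60 mm above the table. Origin: centre of its underside on the table; x points to its far side, y to its left, z up. Platform in its left half, dial in its right half at the near side, hand nut between them.
- platform_mid (a point): Centre of the top of the platform, 85 mm above the table: an aluminium plate 150 x 150 mm with a black rubber face and white corner marks outlining one slide case. Axes as the shaker's; the outlined case lies with its long side along x.
- dial (a joint): Selector dial, rad, grows as it is turned clockwise seen from above. Four detents, into which it snaps: off (a single bar mark) at 0, one dot at 0.6, two dots at 1.2, three dots at 1.8. End stops just outside 0 and 1.8. Peak detent torque about 0.1 N m.
- dial_grip (a point): Point on the dial's turning axis at the height to grip, 36 mm above the deck. The dial is black with a grip bar 46 mm long (along this point's x), 14 mm thick (y), 30 mm tall, its top 8 mm above this point, over a disc of 24 mm radius that ends 22 mm below it. The white pointer line is on the -x end of the bar. This frame turns with the dial.
- lock_a (a joint): How far hand nut lock_a is unscrewed, rad: 0 is fully tight (hard stop), 3.2 is fully backed off (hard stop). Which turning sense this is must be tried.
- lock_a_grip (a point): Bar-shaped aluminium hand nut. Of this and its look-alike lock_b, either may be on the shaker's deck; the other is on a spare block at the back, idle. One has an ordinary, one a reverse thread, unmarked. Bar 46 mm (x) by 14 mm (y) by 30 mm tall, top 8 mm above this point on the turning axis, 43 mm above the deck; disc 22 mm below. Friction 0.08 N m; stops dead when tightened.
- lock_b (a joint): How far hand nut lock_b is unscrewed, rad: 0 is fully tight (hard stop), 3.2 is fully backed off (hard stop). Which turning sense this is must be tried.
- lock_b_grip (a point): Bar-shaped aluminium hand nut. Of this and its look-alike lock_a, either may be on the shaker's deck; the other is on a spare block at the back, idle. One has an ordinary, one a reverse thread, unmarked. Bar 46 mm (x) by 14 mm (y) by 30 mm tall, top 8 mm above this point on the turning axis, 43 mm above the deck; disc 22 mm below. Friction 0.08 N m; stops dead when tightened.
- case1: Closed grey plastic slide case, 96 mm (x) by 68 mm (y) by 28 mm tall, about 0.13 kg, with a paper label on top; all cases are alike and may lie either way up. Starts flat on the bench to the right of the shaker. Origin: centre of its underside, z up. Absent (None from the start) in some runs.
- case2: Closed grey plastic slide case, 96 mm (x) by 68 mm (y) by 28 mm tall, about 0.13 kg, with a paper label on top; all cases are alike and may lie either way up. Starts flat on the bench to the right of the shaker. Origin: centre of its underside, z up. Absent (None from the start) in some runs.
- case3: Closed grey plastic slide case, 96 mm (x) by 68 mm (y) by 28 mm tall, about 0.13 kg, with a paper label on top; all cases are alike and may lie either way up. Starts flat on the bench to the right of the shaker. Origin: centre of its underside, z up. Absent (None from the start) in some runs.
- case4: Closed grey plastic slide case, 96 mm (x) by 68 mm (y) by 28 mm tall, about 0.13 kg, with a paper label on top; all cases are alike and may lie either way up. Starts flat on the bench to the right of the shaker. Origin: centre of its underside, z up. Absent (None from the start) in some runs.
- beaker: Glass beaker, 68 mm across and 85 mm tall, on the bench at the left near side. Origin: centre of its underside. Not to be knocked over.
- flask: Brown glass reagent bottle, 52 mm across and 100 mm tall, on the bench at the right far side. Origin: centre of its underside. Not to be knocked over.
There are look-alikes about, which are no part of the job. What is shaped like the case4 but purple or yellow is not meant. Leave any yellow look-alike of the case2 alone.

How it is judged:
By the outcome, as a careful person would: the job done as asked, in the order asked, and still so for the second after the job is handed in, with the robot touching nothing.
Of case1, case2, case3, case4 only 3 to 4 are there at a start; the rules pass over those that are not, and their reading is None.
At some moment in a run one of case1, case2, case3, case4 may be knocked a few centimetres aside while the robot is not near it.
It also fails if it takes over 210 s, if anything falls off the work surface, if the arm or the gripper's body presses on something with over 40 N, if the wrist force passes 120 N, or if a joint passes its speed limit or range.

## Working session

There is one attempt and no reset: what is moved stays moved. The work goes in short steps, Python scripts to look and compute and a tool call to move; the robot and the scene stay as the last step left them, time stands still between calls to the robot, and variables do not carry over. Pictures are saved under pics/ and viewed, at most 14 in all, crops included, and the job is handed in when it is done.

Besides the shell and the picture viewer there is one more tool, called after "Call:" by a JSON object that holds its "fn" and its "kwargs". jog_arm: Moves the arm, as the interface text tells. Its arguments: {"type":"object","properties":{"moves":{"type":"array"},"grip_force":{"type":"number"}},"required":["moves"]}

```bash
ls; mkdir -p pics; python3 - <<'E'
from rig import manip, read_camera, calibration
import cv2,numpy as np
print(manip.state())
for n in("scene","top","wrist"):
    c=calibration(n);print(n,{k:(np.round(v,4).tolist()) if k not in('model',) else v for k,v in c.items() if not isinstance(v,str)})
    cv2.imwrite(f"pics/{n}0.png",read_camera(n)[:,:,::-1])
E
```

```text
pics
{'time_s': 0.0, 'joints': array([ 1.13399255e+00,  4.23828882e-01,  1.63066610e+00,  1.94831362e-05,
        1.08857746e+00, -1.90194740e-02]), 'joint_velocities': array([-5.25018992e-05,  6.85363582e-04,  2.98995517e-04, -1.02048852e-03,
       -1.76281354e-03, -1.09926937e-03]), 'tau': array([-3.65057705e-03, -5.44629371e+01, -2.73663533e+01,  6.41296967e-02,
        2.30082963e-02, -8.49403023e-05]), 'eef_pos': array([0.25334071, 0.57076484, 0.22191854]), 'tool_rot': array([-3.14011346e+00, -4.53880645e-05,  2.72379927e+00]), 'force': array([-0.55251203,  0.04485214,  0.0884968 ]), 'ft_torque': array([ 0.01460726,  0.01630455, -0.03221586]), 'gripper_force': 0.0, 'width': 0.08766864858905858}
scene {'fx': 499.6603, 'fy': 499.6603, 'cx': 327.1101, 'cy': 235.9318, 'world_to_cam': [[-0.6126, 0.7904, 0.002, 0.3185], [-0.6492, -0.5046, 0.5691, 0.2719], [0.4508, 0.3474, 0.8223, -1.4532], [0.0, 0.0, 0.0, 1.0]]}
top {'fx': 500.5463, 'fy': 500.5463, 'cx': 316.544, 'cy': 237.8599, 'world_to_cam': [[-0.0182, -0.9998, 0.0049, 0.0158], [0.9966, -0.0177, 0.0805, -0.5197], [-0.0804, 0.0063, 0.9967, -1.3176], [0.0, 0.0, 0.0, 1.0]]}
wrist {'fx': 371.6483, 'fy': 371.6483, 'cx': 315.7221, 'cy': 232.0518, 'tool_from_camera': [[-0.0002, 0.9691, 0.2466, 0.0657], [1.0, 0.0004, -0.001, 0.0013], [-0.0011, 0.2466, -0.9691, -0.1613], [0.0, 0.0, 0.0, 1.0]]}
```

View pics/top0.png

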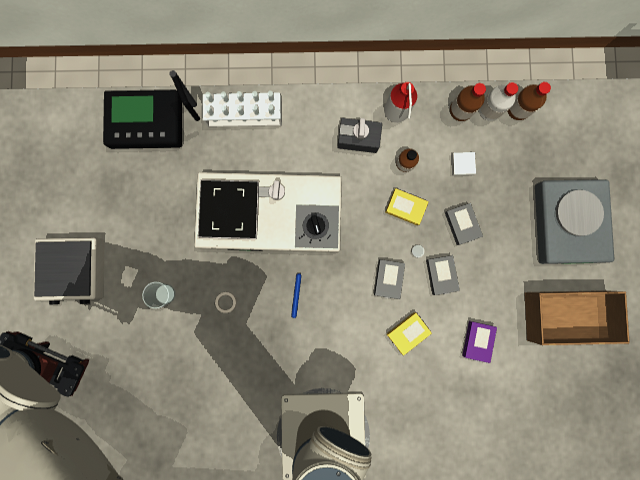

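View pics/scene0.png

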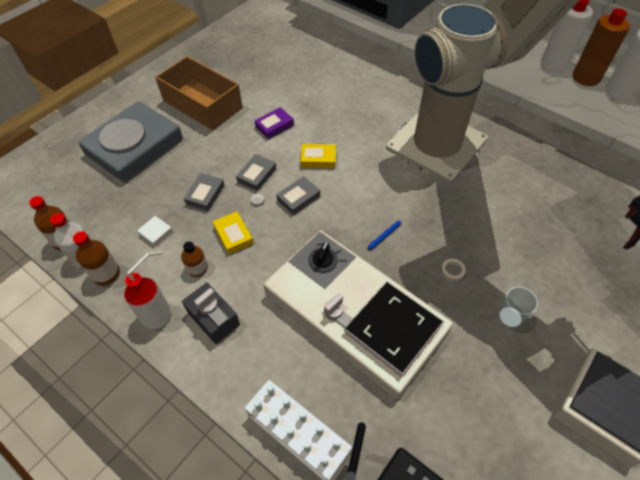

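The top view shows three grey cases at (464,223), (390,278) and (443,274). The yellow (407,206), (410,333) and purple (480,341) ones are look-alikes. On the deck, the nut is at (277,189), the dial at (317,226) and the platform at (228,209). I'll measure these and confirm in one crop.

```bash
cat > h.py <<'E'
from rig import manip, read_camera, calibration
import cv2,numpy as np
from scipy.spatial.transform import Rotation as R
def ray(n,px,z):
    c=calibration(n);px=np.atleast_2d(np.array(px,float))
    u=(px[:,0]-c['cx'])/c['fx'];v=(px[:,1]-c['cy'])/c['fy']
    if n=='wrist':
        r=np.hypot(u,v)+1e-9;d=np.c_[u/r*np.sin(r),-v/r*np.sin(r),-np.cos(r)]
        s=manip.state();M=np.eye(4);M[:3,:3]=R.from_euler('xyz',s['tool_rot']).as_matrix();M[:3,3]=s['eef_pos']
        M=M@np.array(c['tool_from_camera'])
    else:
        d=np.c_[u,-v,-np.ones(len(u))];M=np.linalg.inv(c['world_to_cam'])
    d=d@M[:3,:3].T;o=M[:3,3]
    return o+d*((z-o[2])/d[:,2])[:,None]
def rect(n,cnt,z):
    P=ray(n,cnt.reshape(-1,2),z)[:,:2].astype(np.float32)
    (c,(w,h),a)=cv2.minAreaRect(P*1000)
    if w<h:w,h,a=h,w,a+90
    return np.round(np.array(c)/1000,4),round(w),round(h),round((a+90)%180-90,1)
def blobs(mask,lo,hi):
    cs,_=cv2.findContours(mask.astype(np.uint8),cv2.RETR_EXTERNAL,cv2.CHAIN_APPROX_NONE)
    return [c for c in cs if lo<cv2.contourArea(c)<hi]
def rel(p,yaw=None,tilt=None):
    "tool-frame shift in cm for world target p and z-turn deg to bring tool y axis (mod 180) to world angle yaw(deg)"
    s=manip.state();Rm=R.from_euler('xyz',s['tool_rot']).as_matrix()
    d=Rm.T@(np.array(p)-s['eef_pos'])*100
    a=None
    if yaw is not None:
        y=np.degrees(np.arctan2(Rm[1,1],Rm[0,1]));a=-((yaw-y+90)%180-90)
    return np.round(d,2),a,np.round(s['eef_pos'],4)
E
python3 - <<'E'
from h import *
im=cv2.imread('pics/top0.png');hsv=cv2.cvtColor(im,cv2.COLOR_BGR2HSV)
g=cv2.cvtColor(im,cv2.COLOR_BGR2GRAY)
m=np.zeros(g.shape);m[160:265,180:355]=g[160:265,180:355]>0
w=(g>205)&(m>0)
for c in blobs(cv2.morphologyEx(w.astype(np.uint8),cv2.MORPH_CLOSE,np.ones((5,5))),3000,20000): print('deck',rect('top',c,.06))
for c in blobs((g<45)&(m>0),1500,6000): print('plat',cv2.boundingRect(c),rect('top',c,.085))
mm=np.zeros(g.shape,bool);mm[195:240,205:250]=g[195:240,205:250]>120
pts=np.argwhere(mm)[:,::-1]; print('marks',rect('top',pts.astype(float),.085))
m=np.zeros(g.shape,bool);m[180:310,370:490]=1
sat=hsv[:,:,1]
for lo in (95,110):
  for c in blobs((g<lo)&m&(sat<60),250,3000): print(lo,'case',cv2.boundingRect(c),rect('top',c,.028))
a=cv2.resize(im[160:260,180:350],None,fx=4.7,fy=4.7,interpolation=cv2.INTER_CUBIC)
cv2.imwrite('pics/c1.png',a)
for n,px,z in(('dial',(317,222),.104),('nut',(277,187),.11),('spare',(355,129),.1),('beaker',(150,295),0),('flask',(408,158),.1)): print(n,ray('top',[px],z)[0])
E
```

```text
deck (array([0.5882, 0.1322]), 375, 194, 87.4)
plat (199, 181, 58, 57) (array([0.5935, 0.2325]), 144, 142, 87.5)
marks (array([0.5724, 0.2337]), 113, 112, -1.0)
dial [0.553152   0.00515473 0.104     ]
nut [0.64277649 0.10417942 0.11      ]
spare [ 0.79145679 -0.09656858  0.1       ]
beaker [0.37552003 0.45656606 0.        ]
flask [ 0.71368412 -0.22995059  0.1       ]
```

View pics/c1.png

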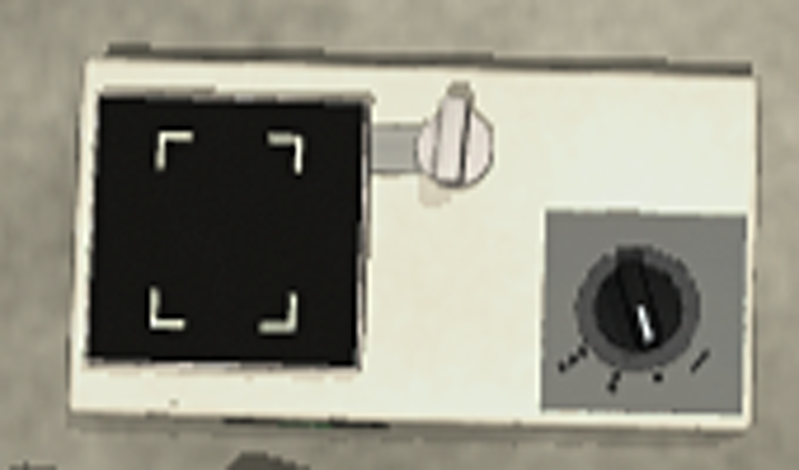

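The crop shows the dial pointer at the one-dot mark (crop 645,330; off bar at 700,360, two dots at 614,382). The nut's bar is at (453,135), roughly along x.

```bash
python3 - <<'E'
from h import *
im=cv2.imread('pics/top0.png');hsv=cv2.cvtColor(im,cv2.COLOR_BGR2HSV);g=hsv[:,:,2]
print(im[265,380],im[290,390],im[262,440],im[250,340], im[290,400])
m=np.zeros(g.shape,bool);m[195:310,365:490]=1
for lo in (100,115,125):
  for c in blobs((g<lo)&m,150,3000): print(lo,'case',cv2.boundingRect(c),rect('top',c,.028))
# labels: white
for c in blobs((g>190)&m&(hsv[:,:,1]<60),60,400): print('label',cv2.boundingRect(c),rect('top',c,.028))
print(rel((.553,.008,.22),104.6))
E
```

```text
[124 131 132] [124 131 131] [201 226 228] [116 132 138] [127 134 133]
125 case (444, 201, 39, 44) (array([ 0.5547, -0.3847]), 105, 76, 18.4)
label (383, 264, 15, 21) (array([ 0.4191, -0.1871]), 50, 34, -9.8)
label (435, 260, 16, 21) (array([ 0.4272, -0.3262]), 50, 33, 8.5)
label (412, 246, 13, 12) (array([ 0.4802, -0.263 ]), 30, 28, 43.5)
label (455, 209, 18, 21) (array([ 0.563 , -0.3859]), 49, 33, 18.3)
label (393, 196, 21, 18) (array([ 0.6057, -0.2269]), 49, 33, 66.9)
(array([-50.22, -39.29,   0.25]), np.float64(-38.539248959972326), array([0.2534, 0.5709, 0.2221]))
```

Call:
{"fn": "jog_arm", "kwargs": {"moves": [0, 0, 80, -37, -29, 0, 8.7, 0, 0, 80, -37, -29, 0, 8.7, 0, 0, 80, -37, -29, 0, 8.7, 0, 0, 80, -37, -29, 0, 8.7, 0, 0, 80, -37, -29, 0, 8.7, 0, 0, 80, -37, -29, 0, 8.7, 0, 0, 80, -37, -29, 0, 8.7, 0, 0, 80, -37, -29, 0, 8.7, 0, 0, 80, -37, -29, 0, 8.7, 0, 0, 80, -37, -29, 0, 8.7, 0, 0, 80, -37, -29, 0, 8.7, 0, 0, 80, -37, -29, 0, 8.7]}}

```text
time_s: 1.15
eef_pos: [0.4759, 0.152, 0.2227]
tool_rot: [3.141, 0.001, 1.318]
force: [-0.7, 0.7, -0.6]
width: 0.0869
gripper_force: 0.0
```

```bash
python3 - <<'E'
from h import *
print(rel((.553,.008,.22),104.6), manip.state()['joints'].round(2),manip.state()['time_s'])
E
```

```text
(array([-12.02,  11.07,   0.29]), np.float64(60.9325375854348), array([0.4759, 0.152 , 0.2227])) [ 0.29  0.24  1.9  -0.    1.    0.54] 1.15
```

Call:
{"fn": "jog_arm", "kwargs": {"moves": [0, 0, 61, -12, 11, 0.3, 8.7, 0, 0, 61, -12, 11, 0.3, 8.7, 0, 0, 61, -12, 11, 0.3, 8.7, 0, 0, 61, -12, 11, 0.3, 8.7, 0, 0, 61, -12, 11, 0.3, 8.7, 0, 0, 61, -12, 11, 0.3, 8.7, 0, 0, 61, -12, 11, 0.3, 8.7, 0, 0, 61, -12, 11, 0.3, 8.7, 0, 0, 61, -12, 11, 0.3, 8.7, 0, 0, 61, -12, 11, 0.3, 8.7, 0, 0, 61, -12, 11, 0.3, 8.7, 0, 0, 61, -12, 11, 0.3, 8.7]}}

```text
time_s: 2.15
eef_pos: [0.5518, 0.0134, 0.2196]
tool_rot: [-3.141, 0.0, 0.266]
force: [-0.9, -0.0, 0.9]
width: 0.0867
gripper_force: 0.0
```

```bash
python3 - <<'E'
from h import *
s=manip.state();print(s['eef_pos'],s['tool_rot'],s['joints'].round(2))
im=read_camera('wrist')[:,:,::-1];cv2.imwrite('pics/w1.png',im)
E
```

```text
[0.55179645 0.01341835 0.21956926] [-3.14147165e+00  2.51472432e-04  2.65812298e-01] [0.   0.32 1.8  0.   1.03 1.31]
```

View pics/w1.png

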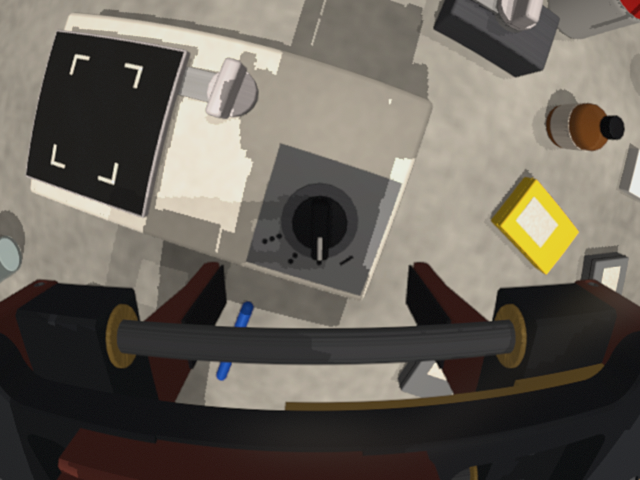

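In the wrist view the dial's bar runs from (318,197) to (320,262), already aligned with the tool. The nut's bar is at about (230,88) and the marks are at (73,57), (142,66), (53,165) and (115,183).

```bash
python3 - <<'E'
from h import *
im=cv2.imread('pics/w1.png');g=cv2.cvtColor(im,cv2.COLOR_BGR2GRAY)
m=np.zeros(g.shape,bool);m[30:215,28:182]=1
cs=blobs((g<60)&m,8000,40000)
for c in cs:
    print('plat',rect('wrist',c,.085))
    inner=np.zeros(g.shape,np.uint8);cv2.drawContours(inner,[c],-1,1,-1)
    inner=cv2.erode(inner,np.ones((9,9)));p=np.argwhere((g>130)&(inner>0))[:,::-1]
    print('marks',rect('wrist',p.astype(float),.085))
m[:]=0;m[185:275,275:365]=1
for t in(28,40,50):
  for c in blobs((g<t)&m,300,6000): print('knob',cv2.boundingRect(c))
print('bar ends',ray('wrist',[(318,197),(320,262),(319,229)],.104))
print('disc centre',ray('wrist',[(319,222)],.074))
print('nut',ray('wrist',[(222,115),(240,62),(231,88)],.111))
a=np.hstack([cv2.resize(im[180:280,270:370],None,fx=4,fy=4),cv2.resize(im[40:140,180:280],None,fx=4,fy=4)])
cv2.imwrite('pics/c2.png',a)
E
```

```text
plat (array([0.5958, 0.2329]), 144, 144, -2.6)
marks (array([0.5958, 0.2332]), 107, 79, -2.6)
knob (292, 196, 55, 64)
knob (291, 196, 57, 69)
knob (282, 195, 66, 71)
bar ends [[0.5770218  0.01886223 0.104     ]
 [0.5277942  0.00379044 0.104     ]
 [0.55331339 0.01159809 0.104     ]]
disc centre [[0.55224222 0.01103851 0.074     ]]
nut [[0.61920797 0.10307731 0.111     ]
 [0.66060735 0.10037086 0.111     ]
 [0.64015788 0.10165042 0.111     ]]
```

View pics/c2.png

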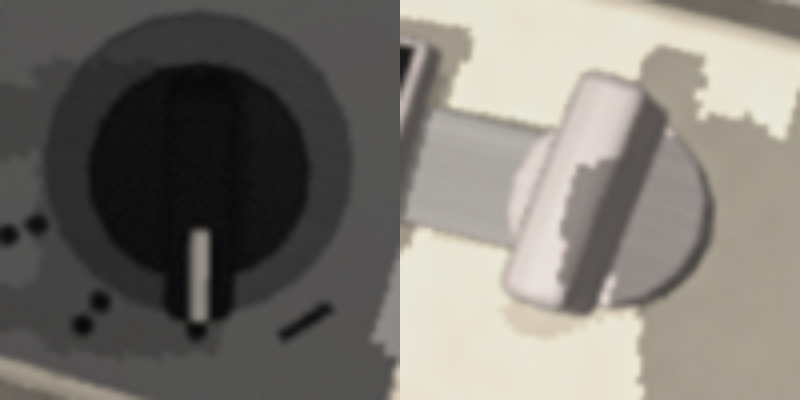

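The crop confirms it: the pointer is at one dot, the off bar is next to it on the right (counterclockwise), and the nut's bar is clear. Now I'll grip the dial.

Call:
{"fn": "jog_arm", "kwargs": {"moves": [0, 0, -2, 0, 0.2, 4, 8, 0, 0, -2, 0, 0.2, 8, 6, 0, 0, -2, 0, 0.2, 12, 5, 0, 0, -2, 0, 0.2, 14.1, 5, 0, 0, -2, 0, 0.2, 14.1, 5, 0, 0, -2, 0, 0.2, 14.1, 1, 0, 0, -2, 0, 0.2, 14.1, 1, 0, 0, -2, 0, 0.2, 14.1, 1, 0, 0, -2, 0, 0.2, 14.1, 1, 0, 0, -2, 0, 0.2, 14.1, 1, 0, 0, -2, 0, 0.2, 14.1, 1, 0, 0, -2, 0, 0.2, 14.1, 1], "grip_force": 30}}

```text
time_s: 3.2
eef_pos: [0.5532, 0.0108, 0.0796]
tool_rot: [3.14, -0.002, 0.298]
force: [0.2, -1.5, 6.2]
width: 0.014
gripper_force: 29.8
```

Call:
{"fn": "jog_arm", "kwargs": {"moves": [0, 0, -6, 0, 0, 0, 1, 0, 0, -12, 0, 0, 0, 1, 0, 0, -18, 0, 0, 0, 1, 0, 0, -24, 0, 0, 0, 1, 0, 0, -30, 0, 0, 0, 1, 0, 0, -35, 0, 0, 0, 1, 0, 0, -35, 0, 0, 0, 1, 0, 0, -35, 0, 0, 0, 1, 0, 0, -35, 0, 0, 0, 3, 0, 0, -35, 0, 0, 0, 4, 0, 0, -35, 0, 0, -3, 5, 0, 0, -35, 0, 0, -7, 5]}}

```text
time_s: 4.2
eef_pos: [0.5498, 0.011, 0.1463]
tool_rot: [-3.136, 0.005, 0.909]
force: [0.8, -0.0, -0.3]
width: 0.0374
gripper_force: 0.0
```

```bash
python3 - <<'E'
from h import *
s=manip.state();print(s['force'],s['ft_torque'],s['tool_rot'])
print(rel((.64,.103,.2),80))
E
```

```text
[ 0.79316202 -0.0314913  -0.32291545] [-0.04297266  0.07012795 -0.04066188] [-3.13584183  0.00477797  0.90874249]
(array([12.78,  1.43, -5.44]), np.float64(62.065534862103476), array([0.5498, 0.011 , 0.1463]))
```

Call:
{"fn": "jog_arm", "kwargs": {"moves": [0, 0, 7, 1, 0, -5.4, 6, 0, 0, 52, 12.8, 1.4, -5.4, 8.7, 0, 0, 52, 12.8, 1.4, -5.4, 8.7, 0, 0, 52, 12.8, 1.4, -5.4, 8.7, 0, 0, 52, 12.8, 1.4, -5.4, 8.7, 0, 0, 52, 12.8, 1.4, -5.4, 8.7, 0, 0, 52, 12.8, 1.4, -5.4, 8.7, 0, 0, 52, 12.8, 1.4, -5.4, 8.7, 0, 0, 52, 12.8, 1.4, -5.4, 8.7, 0, 0, 52, 12.8, 1.4, -5.4, 8.7]}}

```text
time_s: 5.03
eef_pos: [0.6421, 0.1033, 0.2025]
tool_rot: [3.141, 0.0, 0.003]
force: [0.6, -0.3, 1.0]
width: 0.0868
gripper_force: 0.0
```

```bash
python3 - <<'E'
from h import *
s=manip.state();print(s['eef_pos'],s['tool_rot'],s['joints'].round(2))
im=read_camera('wrist')[:,:,::-1];cv2.imwrite('pics/w2.png',im)
E
```

```text
[0.64213315 0.1033099  0.2024603 ] [3.14140206e+00 2.82997354e-04 2.60621038e-03] [ 0.14  0.48  1.59 -0.    1.07  1.71]
```

View pics/w2.png

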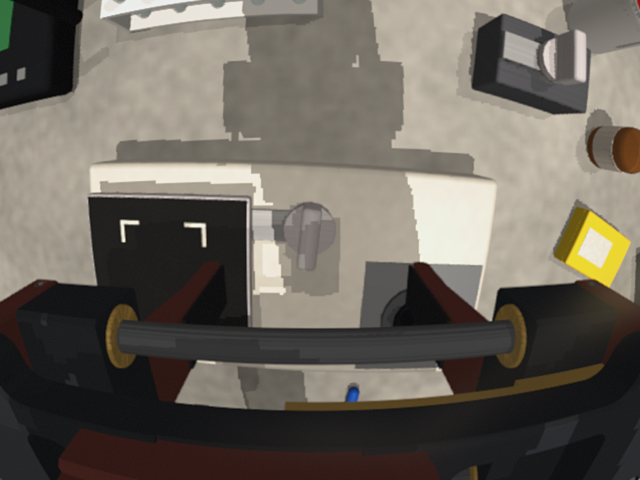

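The nut's bar runs from about (311,208) to (307,268), centred at (309,237).

```bash
python3 - <<'E'
from h import *
p=ray('wrist',[(311.5,207),(307,269),(309,237)],.111);print(p)
d=p[0]-p[1];print(np.degrees(np.arctan2(d[1],d[0])),np.hypot(*d[:2]))
E
```

```text
[[0.6643878  0.107134   0.111     ]
 [0.61904435 0.11040585 0.111     ]
 [0.64295459 0.10889764 0.111     ]]
-4.127135064509653 0.045461344648818666
```

Call:
{"fn": "jog_arm", "kwargs": {"moves": [0, 0, 4, 0, -0.5, 0, 4, 0, 0, 4, 0, -0.5, 0, 4, 0, 0, 4, 0, -0.5, 2, 4, 0, 0, 4, 0, -0.5, 6, 4, 0, 0, 4, 0, -0.5, 9.5, 4, 0, 0, 4, 0, -0.5, 11.7, 4, 0, 0, 4, 0, -0.5, 11.7, 4, 0, 0, 4, 0, -0.5, 11.7, 1, 0, 0, 4, 0, -0.5, 11.7, 1, 0, 0, 4, 0, -0.5, 11.7, 1, 0, 0, 4, 0, -0.5, 11.7, 1, 0, 0, 4, 0, -0.5, 11.7, 1], "grip_force": 30}}

```text
time_s: 6.08
eef_pos: [0.6436, 0.1081, 0.0877]
tool_rot: [3.141, -0.003, -0.068]
force: [-0.5, -1.2, 5.3]
width: 0.0139
gripper_force: 29.9
```

Call:
{"fn": "jog_arm", "kwargs": {"moves": [0, 0, -3, 0, 0, 0, 1, 0, 0, -6, 0, 0, 0, 1, 0, 0, -6, 0, 0, 0, 1, 0, 0, -6, 0, 0, 0, 1]}}

```text
time_s: 6.42
eef_pos: [0.6434, 0.1083, 0.0877]
tool_rot: [-3.141, -0.003, 0.035]
force: [0.2, -2.5, 6.3]
width: 0.0148
gripper_force: 31.1
```

```bash
python3 - <<'E'
from h import *
s=manip.state();print(s['eef_pos'],s['tool_rot'],s['ft_torque'],s['force'],s['width'])
E
```

```text
[0.6434485  0.108266   0.08772002] [-3.14122007e+00 -3.04063254e-03  3.45710060e-02] [-0.4238472   0.25071249 -0.74286767] [ 0.16383249 -2.542569    6.3038893 ] 0.014756557231805497
```

It hits dead resistance counterclockwise (0.74 N m), so this nut has a reverse thread. I'll re-grip half a turn round and unscrew it clockwise.

Call:
{"fn": "jog_arm", "kwargs": {"moves": [0, 0, 6, 0, 0, 0, 1, 0, 0, 6, 0, 0, 0, 4, 0, 0, 6, 0, 0, 0, 4, 0, 0, 6, 0, 0, -2, 4, 0, 0, 0, 0, 0, -5, 4, 0, 0, -50, 0, 0, -5, 4, 0, 0, -50, 0, 0, -5, 4, 0, 0, -50, 0, 0, -5, 4, 0, 0, -50, 0, 0, -5, 4, 0, 0, -50, 0, 0, -5, 4, 0, 0, -50, 0, 0, -5, 4, 0, 0, -50, 0, 0, -5, 4]}}

```text
time_s: 7.42
eef_pos: [0.6421, 0.1087, 0.1358]
tool_rot: [-3.142, -0.0, 0.918]
force: [-0.7, 0.0, 0.0]
width: 0.0403
gripper_force: 0.0
```

Call:
{"fn": "jog_arm", "kwargs": {"moves": [0, 0, -80, 0, 0, 0, 4, 0, 0, -80, 0, 0, 0, 4, 0, 0, -80, 0, 0, 0, 4, 0, 0, -80, 0, 0, 0, 4, 0, 0, -80, 0, 0, 0, 4, 0, 0, -80, 0, 0, 0, 4, 0, 0, -80, 0, 0, 0, 4, 0, 0, -80, 0, 0, 0, 4, 0, 0, -80, 0, 0, 0, 4, 0, 0, -80, 0, 0, 0, 4, 0, 0, -80, 0, 0, 0, 4, 0, 0, -80, 0, 0, 0, 4]}}

```text
time_s: 8.42
eef_pos: [0.6421, 0.1087, 0.1358]
tool_rot: [3.142, -0.0, 2.312]
force: [0.7, -0.1, 0.5]
width: 0.04
gripper_force: 0.0
```

```bash
python3 - <<'E'
from h import *
s=manip.state();print(np.degrees(s['tool_rot']),s['joints'].round(2))
print(rel((.643,.1083,.086),-94+180))
E
```

```text
[ 1.79995347e+02 -9.07245221e-03  1.32474700e+02] [ 0.15  0.56  1.62  0.    0.95 -0.59]
(array([-0.09,  0.04,  4.98]), np.float64(-43.525301037155), array([0.6421, 0.1087, 0.1358]))
```

Call:
{"fn": "jog_arm", "kwargs": {"moves": [0, 0, -43.5, 0, 0, 0, 4, 0, 0, -43.5, 0, 0, 0, 4, 0, 0, -43.5, 0, 0, 0, 4, 0, 0, -43.5, 0, 0, 0, 4, 0, 0, -43.5, 0, 0, 0, 4, 0, 0, -43.5, 0, 0, 0, 4, 0, 0, -43.5, 0, 0, 0, 4, 0, 0, -43.5, 0, 0, 3, 4, 0, 0, -43.5, 0, 0, 5, 4, 0, 0, -43.5, 0, 0, 5, 4, 0, 0, -43.5, 0, 0, 5, 1, 0, 0, -43.5, 0, 0, 5, 1]}}

```text
time_s: 9.42
eef_pos: [0.6427, 0.1086, 0.0866]
tool_rot: [3.141, 0.001, 3.062]
force: [-0.8, -0.1, 0.3]
width: 0.0301
gripper_force: 0.0
```

Call:
{"fn": "jog_arm", "kwargs": {"moves": [0, 0, 0, 0, 0, 0, 1, 0, 0, 0, 0, 0, 0, 1, 0, 0, 0, 0, 0, 0, 1, 0, 0, 0, 0, 0, 0, 1, 0, 0, 4, 0, 0, 0, 1, 0, 0, 8, 0, 0, 0, 1, 0, 0, 12, 0, 0, 0, 1, 0, 0, 12, 0, 0, 0, 1]}}

```text
time_s: 10.08
eef_pos: [0.6427, 0.1073, 0.0869]
tool_rot: [-3.14, 0.002, 2.851]
force: [-2.2, -6.6, 7.4]
width: 0.0137
gripper_force: 30.0
```

```bash
python3 - <<'E'
from h import *
s=manip.state();print(s['eef_pos'],s['tool_rot'],s['ft_torque'],s['force'],s['width'])
E
```

```text
[0.6427164  0.10730355 0.08694202] [-3.14045648e+00  1.55878327e-03  2.85104640e+00] [-1.20073947  0.27806934 -0.03783045] [-2.19764634 -6.61620105  7.35052902] 0.0137463135785364
```

Call:
{"fn": "jog_arm", "kwargs": {"moves": [0, 0, 7, 0, 0, 0, 1, 0, 0, 14, 0, 0, 0, 1, 0, 0, 21, 0, 0, 0, 1, 0, 0, 28, 0, 0, 0, 1, 0, 0, 35, 0, 0, 0, 1, 0, 0, 42, 0, 0, 0, 1, 0, 0, 49, 0, 0, 0, 1, 0, 0, 56, 0, 0, 0, 1, 0, 0, 63, 0, 0, 0, 1, 0, 0, 70, 0, 0, 0, 1, 0, 0, 77, 0, 0, 0, 1, 0, 0, 84, 0, 0, 0, 1]}}

```text
time_s: 11.08
eef_pos: [0.6377, 0.1042, 0.0869]
tool_rot: [-3.133, 0.008, 1.383]
force: [-19.4, -18.8, 25.0]
width: 0.0136
gripper_force: 30.0
```

Call:
{"fn": "jog_arm", "kwargs": {"moves": [0, 0, 7, 0, 0, 0, 1, 0, 0, 14, 0, 0, 0, 1, 0, 0, 21, 0, 0, 0, 1, 0, 0, 28, 0, 0, 0, 1, 0, 0, 35, 0, 0, 0, 1, 0, 0, 42, 0, 0, 0, 1, 0, 0, 49, 0, 0, 0, 1, 0, 0, 56, 0, 0, 0, 1, 0, 0, 63, 0, 0, 0, 1, 0, 0, 70, 0, 0, 0, 1, 0, 0, 77, 0, 0, 0, 1, 0, 0, 80, 0, 0, 0, 1]}}

```text
time_s: 12.08
eef_pos: [0.6341, 0.1085, 0.0868]
tool_rot: [3.141, 0.016, -0.014]
force: [-30.7, 0.2, 31.5]
width: 0.014
gripper_force: 30.0
```

```bash
python3 - <<'E'
from h import *
s=manip.state();print(s['eef_pos'],np.degrees(s['tool_rot']),s['ft_torque'],s['force'],s['width'])
E
```

```text
[0.6341187  0.10850896 0.08678697] [179.94167891   0.94491166  -0.82555593] [0.13803969 5.21840043 0.1311371 ] [-30.70303718   0.24050745  31.48668575] 0.013999793768468558
```

Off-axis grip is pulling about 30 N sideways, so I'll re-grip centred and finish the last few degrees.

Call:
{"fn": "jog_arm", "kwargs": {"moves": [0, 0, 0, 0, 0, 0, 2, 0, 0, 0, 0, 0, 0, 3, 0, 0, 0, 0, 0, 0, 3, 0, 0, 0, -0.4, 0, 0, 3, 0, 0, 0, -0.4, 0, 0, 3, 0, 0, 0, -0.4, 0, 0, 1, 0, 0, 0, -0.4, 0, 0, 1, 0, 0, 0, -0.4, 0, 0, 1, 0, 0, 0, -0.4, 0, 0, 1, 0, 0, 4, -0.4, 0, 0, 1, 0, 0, 8, -0.4, 0, 0, 1, 0, 0, 8, -0.4, 0, 0, 1]}}

```text
time_s: 13.08
eef_pos: [0.6381, 0.1085, 0.0856]
tool_rot: [3.141, 0.0, -0.148]
force: [-0.0, -0.0, -1.1]
width: 0.014
gripper_force: 30.8
```

```bash
python3 - <<'E'
from h import *
s=manip.state();print(s['eef_pos'],np.degrees(s['tool_rot']),s['ft_torque'],s['force'],s['width'])
E
```

```text
[0.63814799 0.10846755 0.08559365] [ 1.79969643e+02  2.24679755e-03 -8.48244490e+00] [-0.01491265  0.21271208  0.76020057] [-0.02749796 -0.02676162 -1.10486214] 0.014003790408152177
```

The nut is at the hard stop after about 183° (0.76 N m). Now I'll release it and look over the cases.

Call:
{"fn": "jog_arm", "kwargs": {"moves": [0, 0, 0, 0, 0, 0, 3, 0, 0, 0, 0, 0, 0, 4, 0, 0, 0, 0, 0, -2, 4, 0, 0, 0, 0, 0, -6, 4, 0, 0, 0, 0, 0, -10, 6, 0, 0, -8, -3, 8, -13, 8.7, 0, 0, -8, -5, 12, -16, 8.7, 0, 0, -8, -6, 16, -20, 8.7, 0, 0, -8, -7, 20, -21, 8.7, 0, 0, -8, -9, 24, -21, 8.7, 0, 0, -8, -10, 28, -21, 8.7, 0, 0, -8, -11, 32, -21, 8.7]}}

```text
time_s: 14.08
eef_pos: [0.5113, -0.1305, 0.2888]
tool_rot: [3.141, -0.002, -0.006]
force: [1.5, -0.9, -0.1]
width: 0.0862
gripper_force: 0.0
```

Call:
{"fn": "jog_arm", "kwargs": {"moves": [0, 0, 0, -1.5, 3, 0, 8.7, 0, 0, 0, -1.5, 7, 0, 8.7, 0, 0, 0, -1.5, 10, 0, 8.7, 0, 0, 0, -1.5, 10, 0, 8.7, 0, 0, 0, -1.5, 10, 0, 8.7]}}

```text
time_s: 14.5
eef_pos: [0.4959, -0.2304, 0.2872]
tool_rot: [-3.141, -0.0, -0.01]
force: [0.1, -0.1, 1.4]
width: 0.0871
gripper_force: 0.0
```

```bash
python3 - <<'E'
from h import *
s=manip.state();print(s['eef_pos'],np.degrees(s['tool_rot']),s['joints'].round(2))
im=read_camera('wrist')[:,:,::-1];cv2.imwrite('pics/w3.png',im)
t=read_camera('top')[:,:,::-1];cv2.imwrite('pics/t3.png',t)
E
```

```text
[ 0.49585012 -0.23036114  0.28720963] [-1.79983363e+02 -1.24352420e-02 -5.67661050e-01] [-0.46  0.24  1.74  0.    1.16  1.12]
```

View pics/w3.png

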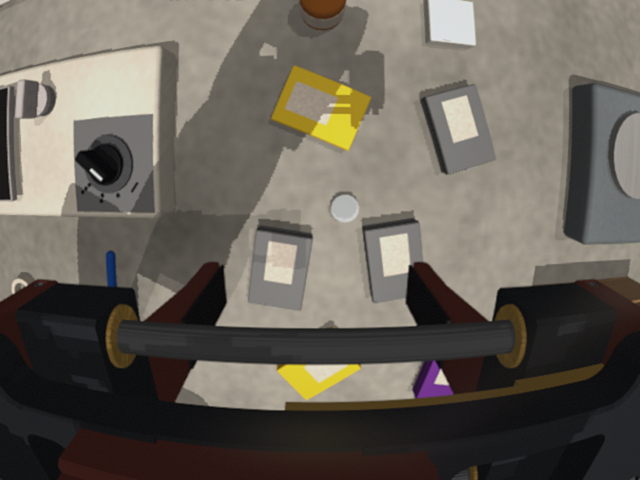

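Three grey cases at (280,265), (393,260) and (458,127); the rest are yellow or purple. I'll check the dial and segment the cases in one go.

```bash
python3 - <<'E'
from h import *
im=cv2.imread('pics/w3.png');t=cv2.imread('pics/t3.png')
for p in((255,280),(300,240),(375,250),(440,110),(480,150),(340,260),(400,150),(234,200)): print(p,im[p[1],p[0]])
a=np.hstack([cv2.resize(t[200:250,292:342],None,fx=8,fy=8,interpolation=2),cv2.resize(im[110:210,70:170],None,fx=4,fy=4,interpolation=2)])
hsv=cv2.cvtColor(im,cv2.COLOR_BGR2HSV)
s=(im[:,:,2].astype(int)-im[:,:,0]); 
m=(s<6)
m[330:]=0
b=np.zeros_like(im);b[m]=255
cv2.imwrite('pics/c3.png',np.vstack([a,cv2.resize(np.hstack([b[80:330,230:510],im[80:330,230:510]]),(800,357))])[:757])
c=cv2.imread('pics/c3.png');cv2.imwrite('pics/c3.png',cv2.resize(c,None,fx=.79,fy=.79))
E
```

```text
(255, 280) [122 126 128]
(300, 240) [115 117 119]
(375, 250) [127 129 132]
(440, 110) [118 121 123]
(480, 150) [116 118 120]
(340, 260) [153 168 175]
(400, 150) [126 139 146]
(234, 200) [ 90  98 102]
```

View pics/c3.png

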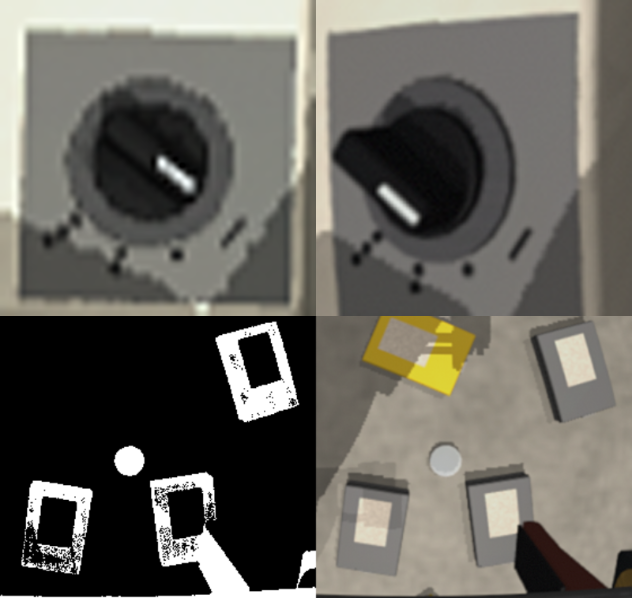

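Dial pointer now lines up with the off bar. The masks separate the cases, so I'll compute A and C now (B is partly hidden by a finger).

```bash
cat >> h.py <<'E'
def cases(im,z=.028,lo=98,name='wrist'):
    g=cv2.cvtColor(im,cv2.COLOR_BGR2GRAY);s=im[:,:,2].astype(int)-im[:,:,0]
    m=((s<9)&(g>lo)).astype(np.uint8);m[335:]=0
    m=cv2.morphologyEx(m,cv2.MORPH_OPEN,np.ones((3,3)))
    m=cv2.morphologyEx(m,cv2.MORPH_CLOSE,np.ones((5,5)))
    return [(cv2.boundingRect(c),rect(name,c,z)) for c in blobs(m,1500,30000)]
E
python3 - <<'E'
from h import *
im=cv2.imread('pics/w3.png')
for c in cases(im): print(c)
E
```

```text
((249, 231, 63, 79), (array([ 0.4093, -0.1818]), 94, 66, -9.5))
((366, 223, 56, 79), (array([ 0.418 , -0.3239]), 94, 66, 8.5))
((74, 115, 79, 97), (array([0.5477, 0.0287]), 120, 118, -1.5))
((586, 86, 54, 158), (array([ 0.551 , -0.6772]), 228, 132, 0.8))
((427, 85, 68, 89), (array([ 0.5827, -0.4004]), 95, 66, 18.4))
((429, 0, 46, 44), (array([ 0.7173, -0.3905]), 59, 57, 0.4))
```

Call:
{"fn": "jog_arm", "kwargs": {"moves": [0, 0, 9, -4, -2, 3, 8.7, 0, 0, 9, -8.7, -4.8, 7, 8.7, 0, 0, 9, -8.7, -4.8, 11, 8.7, 0, 0, 9, -8.7, -4.8, 15, 8.7, 0, 0, 9, -8.7, -4.8, 19, 8.7, 0, 0, 9, -8.7, -4.8, 22, 8.7, 0, 0, 9, -8.7, -4.8, 22, 8.7, 0, 0, 9, -8.7, -4.8, 25, 8.7, 0, 0, 9, -8.7, -4.8, 27, 8.7, 0, 0, 9, -8.7, -4.8, 28.2, 8.7, 0, 0, 9, -8.7, -4.8, 28.2, 8.7]}}

```text
time_s: 15.52
eef_pos: [0.4083, -0.1785, 0.0032]
tool_rot: [-3.14, 0.004, -0.162]
force: [-1.0, -0.1, 0.5]
width: 0.0873
gripper_force: 0.0
```

Call:
{"fn": "jog_arm", "kwargs": {"moves": [0, 0, 0, 0, 0, 0, 6, 0, 0, 0, 0, 0, 0, 6, 0, 0, 0, 0, 0, 0, 6, 0, 0, 0, 0, 0, 0, 6, 0, 0, 0, 0, 0, 0, 6, 0, 0, 0, 0, 0, -2, 6, 0, 0, 0, 0, 0, -6, 6, 0, 0, 0, 0, 0, -10, 6, 0, 0, 0, 0, 0, -14, 6, 0, 0, 0, 0, 0, -18, 6, 0, 0, 0, 0, 0, -22, 6], "grip_force": 25}}

```text
time_s: 16.43
eef_pos: [0.4087, -0.1801, 0.2276]
tool_rot: [3.141, -0.0, -0.165]
force: [0.8, -0.4, -2.4]
width: 0.0679
gripper_force: 25.0
```

```bash
python3 - <<'E'
from h import *
print(rel((.5955,.233,.22),87.4))
im=read_camera('wrist')[:,:,::-1];cv2.imwrite('pics/w4.png',im)
for c in cases(im): print(c)
E
```

```text
(array([ 11.64, -43.82,   0.76]), np.float64(-6.848842327246814), array([ 0.4087, -0.1801,  0.2276]))
((417, 129, 76, 103), (array([ 0.4215, -0.3326]), 97, 68, 8.4))
((59, 45, 96, 129), (array([0.5649, 0.0304]), 125, 121, -1.9))
((461, 0, 77, 69), (array([ 0.5844, -0.4151]), 85, 68, 17.2))
```

Call:
{"fn": "jog_arm", "kwargs": {"moves": [0, 0, -6.8, 11.6, -43.8, 0, 6, 0, 0, -6.8, 11.6, -43.8, 0, 6, 0, 0, -6.8, 11.6, -43.8, 0, 6, 0, 0, -6.8, 11.6, -43.8, 0, 6, 0, 0, -6.8, 11.6, -43.8, 0, 6, 0, 0, -6.8, 11.6, -43.8, 0, 6, 0, 0, -6.8, 11.6, -43.8, 0, 6, 0, 0, -6.8, 11.6, -43.8, 0, 6, 0, 0, -6.8, 11.6, -43.8, 0, 6, 0, 0, -6.8, 11.6, -43.8, 0, 6, 0, 0, -6.8, 11.6, -43.8, 0, 6, 0, 0, -6.8, 11.6, -43.8, 0, 6]}}

```text
time_s: 17.48
eef_pos: [0.5978, 0.2383, 0.2251]
tool_rot: [-3.139, -0.003, -0.042]
force: [0.4, -1.7, -0.3]
width: 0.0678
gripper_force: 25.0
```

```bash
python3 - <<'E'
from h import *
print(rel((.5955,.233,.1),87.4))
im=read_camera('wrist')[:,:,::-1];cv2.imwrite('pics/w5.png',im)
E
```

```text
(array([-0.24,  0.57, 12.51]), np.float64(0.16931054510592958), array([0.5978, 0.2383, 0.2251]))
```

View pics/w5.png

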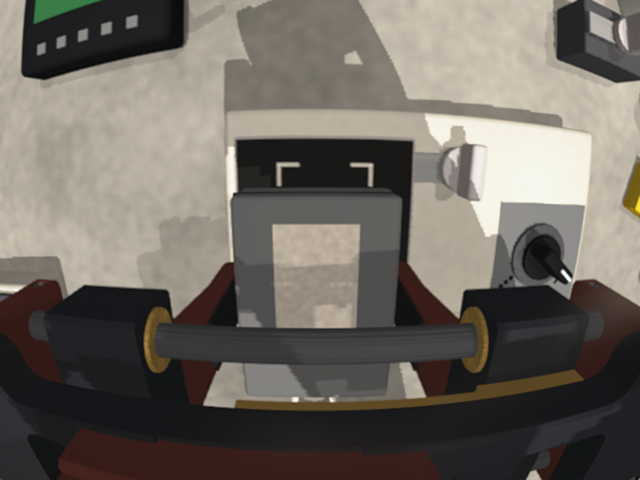

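The held case's far edge is at row ~194 (cols 233–401). The far marks' outer corners are at (277,163) and (372,163). From these I can get the offsets.

```bash
python3 - <<'E'
from h import *
print(ray('wrist',[(277,163),(372,163)],.085))
print(ray('wrist',[(235,194),(400,194)],.2499))
im=cv2.imread('pics/w5.png');print(cv2.cvtColor(im,6)[185:200,320])
E
```

```text
[[0.64768551 0.26581841 0.085     ]
 [0.64462266 0.18881037 0.085     ]]
[[0.64603156 0.26465642 0.2499    ]
 [0.64341439 0.20279327 0.2499    ]]
[25 27 41 60 64 61 51 43 53 63 67 76 87 91 93]
```

The arm was still settling at that frame. I'll finish the approach, then re-measure.

Call:
{"fn": "jog_arm", "kwargs": {"moves": [0, 0, 0, 0, 0, 2, 6, 0, 0, 0, 0, 0, 2, 6, 0, 0, 0, 0, 0, 2, 6, 0, 0, 0, 0, 0, 2, 6, 0, 0, 0, 0, 0, 2, 6]}}

```text
time_s: 17.95
eef_pos: [0.5961, 0.232, 0.2062]
tool_rot: [-3.141, -0.001, -0.047]
force: [-0.5, -1.4, -2.0]
width: 0.0678
gripper_force: 25.0
```

```bash
python3 - <<'E'
from h import *
s=manip.state();print(s['eef_pos'],np.degrees(s['tool_rot']))
im=read_camera('wrist')[:,:,::-1].copy();cv2.imwrite('pics/w6.png',im)
g=cv2.cvtColor(im,6)
m=np.zeros(g.shape,bool);m[130:215,245:405]=1
n,l,st,ce=cv2.connectedComponentsWithStats(((g>110)&m).astype(np.uint8))
print(st.tolist())
# left/right edges of held case at several rows
for r in(205,215,225): 
    d=np.abs(np.diff(cv2.GaussianBlur(g,(3,3),0)[r].astype(int)));print(r,[(int(i),int(d[i])) for i in np.where(d>12)[0] if 180<i<450])
for c in (300,320,340):print(c,g[180:215,c].tolist())
E
```

```text
[0.5960776  0.23200393 0.20616054] [-1.79978543e+02 -5.24123527e-02 -2.69240159e+00]
[[0, 0, 640, 480, 305879], [245, 130, 160, 7, 915], [343, 161, 24, 26, 219], [264, 162, 24, 25, 187]]
205 [(212, 22), (213, 25), (214, 16), (220, 14), (221, 32), (222, 62), (223, 65), (224, 29), (229, 18), (230, 17), (400, 16), (401, 26), (402, 19), (406, 38), (407, 47), (408, 29), (409, 15)]
215 [(213, 28), (214, 29), (215, 14), (221, 25), (222, 53), (223, 66), (224, 48), (225, 17), (229, 14), (230, 18), (231, 13), (400, 20), (401, 22), (402, 13), (405, 28), (406, 45), (407, 39), (408, 24)]
225 [(214, 23), (215, 23), (216, 14), (221, 20), (222, 33), (223, 56), (224, 56), (225, 26), (230, 19), (231, 17), (270, 13), (271, 26), (272, 25), (358, 17), (359, 26), (360, 18), (399, 15), (400, 26), (401, 19), (404, 13), (405, 37), (406, 44), (407, 29), (408, 13)]
300 [23, 26, 24, 24, 26, 24, 27, 41, 60, 65, 63, 51, 45, 52, 62, 67, 77, 89, 93, 93, 96, 96, 96, 98, 97, 98, 97, 96, 98, 98, 97, 95, 98, 98, 98]
320 [26, 25, 24, 24, 24, 25, 28, 44, 60, 65, 64, 50, 42, 53, 63, 68, 74, 87, 92, 95, 95, 96, 97, 98, 97, 96, 98, 97, 97, 97, 97, 97, 98, 96, 98]
340 [25, 25, 24, 25, 27, 24, 27, 41, 59, 65, 63, 53, 44, 52, 62, 66, 76, 89, 92, 94, 96, 97, 98, 97, 97, 96, 97, 98, 98, 97, 97, 97, 97, 98, 97]
```

```bash
python3 - <<'E'
from h import *
print(ray('wrist',[(264,162),(367,162)],.085))
print(ray('wrist',[(315,187),(315,196)],.2062-.0032),ray('wrist',[(315,187),(315,195.5)],.2062+.0248))
E
```

```text
[[0.65010039 0.27011195 0.085     ]
 [0.64641288 0.1917414  0.085     ]]
[[0.64340585 0.23118835 0.203     ]
 [0.63935098 0.23138039 0.203     ]] [[0.64687524 0.23094397 0.231     ]
 [0.64369787 0.23109445 0.231     ]]
```

Case and marks share the centre line (column ~315.5), so the placement is aligned to about 1 mm. I'll lower it.

Call:
{"fn": "jog_arm", "kwargs": {"moves": [0, 0, 0, -0.1, -0.1, 4, 6, 0, 0, 0, -0.1, -0.1, 8, 6, 0, 0, 0, -0.1, -0.1, 10, 6, 0, 0, 0, -0.1, -0.1, 11, 6, 0, 0, 0, -0.1, -0.1, 11.7, 6, 0, 0, 0, -0.1, -0.1, 11.7, 6, 0, 0, 0, -0.1, -0.1, 11.7, 6, 0, 0, 0, -0.1, -0.1, 11.7, 8, 0, 0, 0, -0.1, -0.1, 11.7, 8, 0, 0, 0, -0.1, -0.1, 11.7, 8, 0, 0, 0, -0.1, -0.1, 9, 8, 0, 0, 0, -0.1, -0.1, 5, 8]}}

```text
time_s: 19.0
eef_pos: [0.5922, 0.2327, 0.1524]
tool_rot: [3.139, 0.007, -0.046]
force: [0.5, 1.0, -0.1]
width: 0.0801
gripper_force: 0.0
```

```bash
python3 - <<'E'
from h import *
print(rel((.50,-.27,.26),89))
E
```

```text
(array([ -6.97,  50.67, -10.56]), np.float64(-1.6373548111786818), array([0.5922, 0.2327, 0.1524]))
```

Call:
{"fn": "jog_arm", "kwargs": {"moves": [0, 0, 0, 0, 0, -4, 8.7, 0, 0, 0, 0, 0, -8, 8.7, 0, 0, -1.6, -2, 4, -10.6, 8.7, 0, 0, -1.6, -7, 50, -10.6, 8.7, 0, 0, -1.6, -7, 50, -10.6, 8.7, 0, 0, -1.6, -7, 50, -10.6, 8.7, 0, 0, -1.6, -7, 50, -10.6, 8.7, 0, 0, -1.6, -7, 50, -10.6, 8.7, 0, 0, -1.6, -7, 50, -10.6, 8.7, 0, 0, -1.6, -7, 50, -10.6, 8.7, 0, 0, -1.6, -7, 50, -10.6, 8.7, 0, 0, -1.6, -7, 50, -10.6, 8.7]}}

```text
time_s: 20.0
eef_pos: [0.5167, -0.1698, 0.2608]
tool_rot: [3.141, -0.001, -0.018]
force: [0.5, -0.1, -0.2]
width: 0.0872
gripper_force: 0.0
```

Call:
{"fn": "jog_arm", "kwargs": {"moves": [0, 0, 0, 0, 11, 0, 8.7, 0, 0, 0, 0, 11, 0, 8.7, 0, 0, 0, 0, 11, 0, 8.7, 0, 0, 0, 0, 11, 0, 8.7, 0, 0, 0, 0, 11, 0, 8.7, 0, 0, 0, 0, 11, 0, 8.7]}}

```text
time_s: 20.5
eef_pos: [0.5151, -0.2773, 0.2601]
tool_rot: [-3.141, 0.0, -0.018]
force: [-0.3, 0.5, -0.2]
width: 0.0871
gripper_force: 0.0
```

```bash
python3 - <<'E'
from h import *
s=manip.state();print(s['eef_pos'],np.degrees(s['tool_rot']))
im=read_camera('wrist')[:,:,::-1].copy();cv2.imwrite('pics/w7.png',im)
for c in cases(im): print(c)
t=read_camera('top')[:,:,::-1];cv2.imwrite('pics/t7.png',t)
cv2.imwrite('pics/c7.png',np.hstack([cv2.resize(im,(533,400)),cv2.resize(t[165:265,185:250],None,fx=4,fy=4,interpolation=2)]))
E
```

```text
[ 0.51505619 -0.27730044  0.26014354] [-1.79970102e+02  1.36061725e-02 -1.05839169e+00]
((327, 245, 66, 82), (array([ 0.418 , -0.3256]), 93, 67, 8.7))
((34, 138, 74, 69), (array([0.565 , 0.0323]), 120, 82, 87.2))
((394, 94, 75, 97), (array([ 0.5824, -0.4026]), 95, 66, 18.3))
((571, 91, 69, 172), (array([ 0.5494, -0.689 ]), 228, 154, 0.6))
((395, 0, 52, 49), (array([ 0.7175, -0.3936]), 59, 57, 0.0))
```

View pics/c7.png

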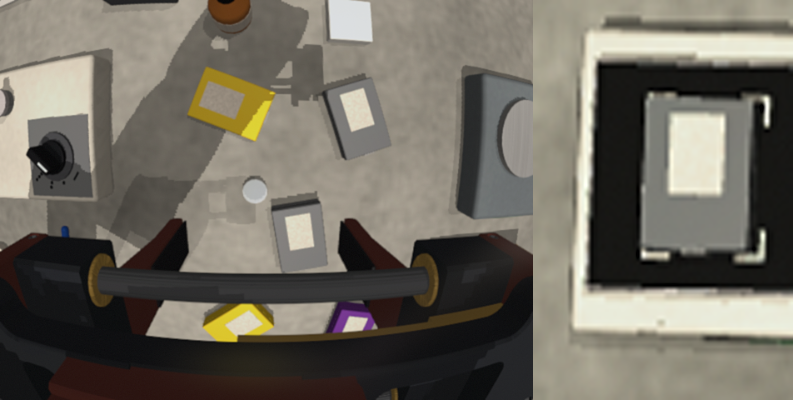

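The case sits inside the marks, given parallax (case at crop 642–755, marks out to 640–768). A quick numeric check of it, plus the move to case B at (0.418,-0.3256), 8.7°.

```bash
python3 - <<'E'
from h import *
t=cv2.imread('pics/t7.png');g=cv2.cvtColor(t,6)
m=np.zeros(g.shape,np.uint8);m[186:232,205:244]=g[186:232,205:244]>75
m=cv2.morphologyEx(m,cv2.MORPH_OPEN,np.ones((7,7)))
for c in blobs(m,500,4000): print(rect('top',c,.113))
print(rel((.418,-.3256,.06),98.7))
E
```

```text
(array([0.5924, 0.2337]), 98, 67, -2.7)
(array([-9.65,  5.07, 20.02]), np.float64(-9.65967171159673), array([ 0.5153, -0.2766,  0.2602]))
```

Call:
{"fn": "jog_arm", "kwargs": {"moves": [0, 0, -6, -4, 2.5, 3, 8.7, 0, 0, -9.7, -8, 5, 6, 8.7, 0, 0, -9.7, -9.6, 5, 10, 8.7, 0, 0, -9.7, -9.6, 5, 14, 8.7, 0, 0, -9.7, -9.6, 5, 18, 8.7, 0, 0, -9.7, -9.6, 5, 20, 8.7, 0, 0, -9.7, -9.6, 5, 20, 8.7, 0, 0, -9.7, -9.6, 5, 23, 8.7, 0, 0, -9.7, -9.6, 5, 25, 8.7, 0, 0, -9.7, -9.6, 5, 25.6, 8.7, 0, 0, -9.7, -9.6, 5, 25.6, 8.7]}}

```text
time_s: 21.52
eef_pos: [0.4189, -0.3254, 0.0046]
tool_rot: [-3.141, 0.001, 0.153]
force: [-0.5, 0.3, 0.1]
width: 0.0869
gripper_force: 0.0
```

Call:
{"fn": "jog_arm", "kwargs": {"moves": [0, 0, 0, 0, 0, 0, 6, 0, 0, 0, 0, 0, 0, 6, 0, 0, 0, 0, 0, 0, 6, 0, 0, 0, 0, 0, 0, 6, 0, 0, 0, 0, 0, 0, 6, 0, 0, 0, 0, 0, -2, 6, 0, 0, 0, 0, 0, -6, 6, 0, 0, 0, 0, 0, -10, 6, 0, 0, 0, 0, 0, -14, 6, 0, 0, 0, 0, 0, -18, 6, 0, 0, 0, 0, 0, -23, 6, 0, 0, 0, 0, 0, -23, 6]}}

```text
time_s: 22.52
eef_pos: [0.4209, -0.3282, 0.2417]
tool_rot: [3.133, -0.008, 0.151]
force: [0.9, -0.8, -0.2]
width: 0.0676
gripper_force: 25.0
```

```bash
python3 - <<'E'
from h import *
print(rel((.595,.233,.23),87.4))
E
```

```text
(array([ 25.65, -52.87,   0.92]), np.float64(11.254207517308714), array([ 0.4209, -0.3282,  0.2417]))
```

Call:
{"fn": "jog_arm", "kwargs": {"moves": [0, 0, 11.3, 25.7, -52.9, 0, 6, 0, 0, 11.3, 25.7, -52.9, 0, 6, 0, 0, 11.3, 25.7, -52.9, 0, 6, 0, 0, 11.3, 25.7, -52.9, 0, 6, 0, 0, 11.3, 25.7, -52.9, 0, 6, 0, 0, 11.3, 25.7, -52.9, 0, 6, 0, 0, 11.3, 25.7, -52.9, 0, 6, 0, 0, 11.3, 25.7, -52.9, 0, 6, 0, 0, 11.3, 25.7, -52.9, 0, 6, 0, 0, 11.3, 25.7, -52.9, 0, 6, 0, 0, 11.3, 25.7, -52.9, 0, 6, 0, 0, 11.3, 25.7, -52.9, 0, 6]}}

```text
time_s: 23.52
eef_pos: [0.5654, 0.1501, 0.2341]
tool_rot: [3.141, 0.0, -0.046]
force: [1.3, -0.6, -1.3]
width: 0.0675
gripper_force: 25.0
```

```bash
python3 - <<'E'
from h import *
print(rel((.595,.233,.23),87.4))
E
```

```text
(array([ 2.58, -8.42,  0.4 ]), np.float64(-0.028774409523691702), array([0.5654, 0.1501, 0.2341]))
```

Call:
{"fn": "jog_arm", "kwargs": {"moves": [0, 0, 0, 1, -4, 0, 6, 0, 0, 0, 2, -7, 0, 6, 0, 0, 0, 2, -7, 0, 6, 0, 0, 0, 2, -7, 0, 6, 0, 0, 0, 2, -7, 0, 6, 0, 0, 0, 2, -7, 0, 6]}}

```text
time_s: 24.02
eef_pos: [0.5882, 0.2157, 0.2339]
tool_rot: [3.141, 0.001, -0.047]
force: [0.5, -0.1, -1.7]
width: 0.0682
gripper_force: 25.0
```

```bash
python3 - <<'E'
from h import *
print(rel((.595,.233,.085+.028+.0055),87.4))
im=read_camera('wrist')[:,:,::-1].copy();cv2.imwrite('pics/w8.png',im)
E
```

```text
(array([ 0.61, -1.76, 11.54]), np.float64(-0.0991222392709119), array([0.5882, 0.2157, 0.2339]))
```

View pics/w8.png

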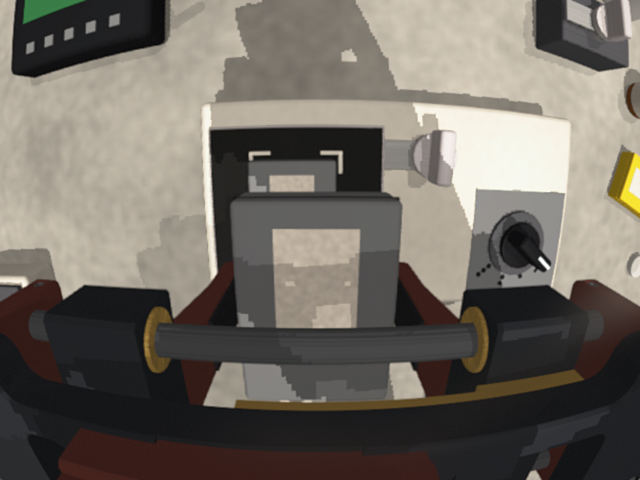

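The placed case (cols 250–336) is centred in the marks (249–342). I'll lower the second case onto it.

Call:
{"fn": "jog_arm", "kwargs": {"moves": [0, 0, 0, 0.6, -1.75, 2, 6, 0, 0, 0, 0.6, -1.75, 6, 6, 0, 0, 0, 0.6, -1.75, 9, 6, 0, 0, 0, 0.6, -1.75, 10, 6, 0, 0, 0, 0.6, -1.75, 11, 6, 0, 0, 0, 0.6, -1.75, 11.5, 6, 0, 0, 0, 0.6, -1.75, 11.5, 6, 0, 0, 0, 0.6, -1.75, 11.5, 6]}}

```text
time_s: 24.73
eef_pos: [0.5967, 0.2343, 0.1207]
tool_rot: [-3.141, -0.002, -0.047]
force: [0.4, 0.6, -0.6]
width: 0.068
gripper_force: 25.0
```

Call:
{"fn": "jog_arm", "kwargs": {"moves": [0, 0, 0, 0, 0, 0, 8, 0, 0, 0, 0, 0, 0, 8, 0, 0, 0, 0, 0, 0, 8, 0, 0, 0, 0, 0, -2, 8, 0, 0, 0, 0, 0, -6, 8, 0, 0, 0, 0, 0, -10, 8, 0, 0, 0, 0, 0, -14, 8.7, 0, 0, 0, 0, 4, -15, 8.7, 0, 0, 0, 0, 8, -15, 8.7, 0, 0, 0, 0, 12, -15, 8.7, 0, 0, 0, 0, 16, -15, 8.7, 0, 0, 0, 0, 20, -15, 8.7]}}

```text
time_s: 25.73
eef_pos: [0.5862, 0.033, 0.2701]
tool_rot: [-3.142, -0.002, -0.045]
force: [1.5, 0.6, -0.1]
width: 0.087
gripper_force: 0.0
```

```bash
python3 - <<'E'
from h import *
print(rel((.56,-.36,.26),105))
E
```

```text
(array([-0.84, 39.38,  1.  ]), np.float64(-17.593530444294174), array([0.5862, 0.033 , 0.2701]))
```

Call:
{"fn": "jog_arm", "kwargs": {"moves": [0, 0, -17.6, -0.8, 38, 1, 8.7, 0, 0, -17.6, -0.8, 38, 1, 8.7, 0, 0, -17.6, -0.8, 38, 1, 8.7, 0, 0, -17.6, -0.8, 38, 1, 8.7, 0, 0, -17.6, -0.8, 38, 1, 8.7, 0, 0, -17.6, -0.8, 38, 1, 8.7, 0, 0, -17.6, -0.8, 38, 1, 8.7, 0, 0, -17.6, -0.8, 38, 1, 8.7, 0, 0, -17.6, -0.8, 38, 1, 8.7, 0, 0, -17.6, -0.8, 38, 1, 8.7, 0, 0, -17.6, -0.8, 38, 1, 8.7, 0, 0, -17.6, -0.8, 38, 1, 8.7]}}

```text
time_s: 26.73
eef_pos: [0.5607, -0.3446, 0.2592]
tool_rot: [-3.141, -0.0, 0.26]
force: [-0.0, 0.0, 0.5]
width: 0.0871
gripper_force: 0.0
```

```bash
python3 - <<'E'
from h import *
s=manip.state();print(s['eef_pos'],np.degrees(s['tool_rot']))
im=read_camera('wrist')[:,:,::-1].copy();cv2.imwrite('pics/w9.png',im)
for c in cases(im): print(c)
t=read_camera('top')[:,:,::-1];cv2.imwrite('pics/t9.png',t);g=cv2.cvtColor(t,6)
m=np.zeros(g.shape,np.uint8);m[182:234,203:244]=g[182:234,203:244]>75
m=cv2.morphologyEx(m,cv2.MORPH_OPEN,np.ones((7,7)))
for c in blobs(m,500,4000): print('stack',rect('top',c,.141))
print(rel((.5824,-.4026,.06),108.3))
cv2.imwrite('pics/c9.png',np.hstack([cv2.resize(im,(533,400)),cv2.resize(t[165:265,185:250],None,fx=4,fy=4,interpolation=2)]))
E
```

```text
[ 0.56070052 -0.34455625  0.25915765] [-1.79964943e+02 -3.55812446e-03  1.48902588e+01]
((514, 188, 119, 99), (array([ 0.5959, -0.7011]), 186, 131, -89.5))
((342, 155, 63, 88), (array([ 0.5829, -0.4022]), 94, 66, 18.1))
stack (array([0.5901, 0.2342]), 99, 67, -2.6)
(array([ 0.51,  6.31, 19.93]), np.float64(-3.2710516226132995), array([ 0.5612, -0.3431,  0.2593]))
```

View pics/c9.png

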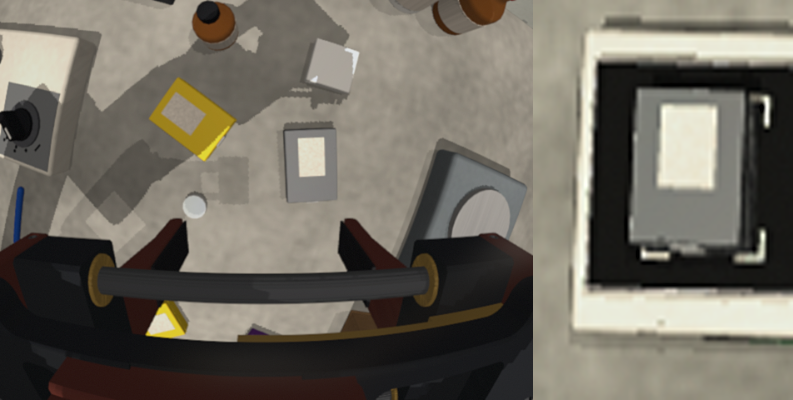

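Only case C remains, at (0.583,-0.402), 18°; the stack is aligned to about 2 mm. Grasp C.

Call:
{"fn": "jog_arm", "kwargs": {"moves": [0, 0, -3.3, 0.3, 4, 2, 8.7, 0, 0, -3.3, 0.5, 6.3, 5, 8.7, 0, 0, -3.3, 0.5, 6.3, 9, 8.7, 0, 0, -3.3, 0.5, 6.3, 13, 8.7, 0, 0, -3.3, 0.5, 6.3, 17, 8.7, 0, 0, -3.3, 0.5, 6.3, 20, 8.7, 0, 0, -3.3, 0.5, 6.3, 20, 8.7, 0, 0, -3.3, 0.5, 6.3, 23, 8.7, 0, 0, -3.3, 0.5, 6.3, 25, 8.7, 0, 0, -3.3, 0.5, 6.3, 25.5, 8.7, 0, 0, -3.3, 0.5, 6.3, 25.5, 8.7]}}

```text
time_s: 27.75
eef_pos: [0.5824, -0.403, 0.0045]
tool_rot: [-3.141, 0.001, 0.32]
force: [-0.4, 0.3, -0.3]
width: 0.0869
gripper_force: 0.0
```

```bash
python3 - <<'E'
from h import *
print(rel((.5828,-.4023,.004),108.2))
E
```

```text
(array([ 0.06, -0.05,  0.05]), np.float64(0.1454446751581031), array([ 0.5824, -0.403 ,  0.0045]))
```

Call:
{"fn": "jog_arm", "kwargs": {"moves": [0, 0, 0, 0, 0, 0, 6, 0, 0, 0, 0, 0, 0, 6, 0, 0, 0, 0, 0, 0, 6, 0, 0, 0, 0, 0, 0, 6, 0, 0, 0, 0, 0, 0, 6, 0, 0, 0, 0, 0, -2, 6, 0, 0, 0, 0, 0, -6, 6, 0, 0, 0, 0, 0, -10, 6, 0, 0, 0, 0, 0, -14, 6, 0, 0, 0, 0, 0, -18, 6, 0, 0, 0, 0, 0, -22, 6, 0, 0, 0, 0, 0, -25, 6]}}

```text
time_s: 28.75
eef_pos: [0.5825, -0.4047, 0.2587]
tool_rot: [3.138, -0.002, 0.319]
force: [0.9, -1.4, -1.4]
width: 0.0682
gripper_force: 25.0
```

```bash
python3 - <<'E'
from h import *
print(rel((.595,.233,.255),87.4))
E
```

```text
(array([ 21.16, -60.17,   0.23]), np.float64(20.85212057190364), array([ 0.5825, -0.4047,  0.2587]))
```

Call:
{"fn": "jog_arm", "kwargs": {"moves": [0, 0, 20.8, 21.2, -60.2, 0, 6, 0, 0, 20.8, 21.2, -60.2, 0, 6, 0, 0, 20.8, 21.2, -60.2, 0, 6, 0, 0, 20.8, 21.2, -60.2, 0, 6, 0, 0, 20.8, 21.2, -60.2, 0, 6, 0, 0, 20.8, 21.2, -60.2, 0, 6, 0, 0, 20.8, 21.2, -60.2, 0, 6, 0, 0, 20.8, 21.2, -60.2, 0, 6, 0, 0, 20.8, 21.2, -60.2, 0, 6, 0, 0, 20.8, 21.2, -60.2, 0, 6, 0, 0, 20.8, 21.2, -60.2, 0, 6, 0, 0, 20.8, 21.2, -60.2, 0, 6]}}

```text
time_s: 29.75
eef_pos: [0.5915, 0.0975, 0.2547]
tool_rot: [-3.142, -0.001, -0.045]
force: [1.1, 0.7, -2.9]
width: 0.0679
gripper_force: 25.0
```

```bash
python3 - <<'E'
from h import *
print(rel((.595,.233,.255),87.4))
E
```

```text
(array([ -0.25, -13.56,  -0.03]), np.float64(0.04796782857300741), array([0.5915, 0.0975, 0.2547]))
```

Call:
{"fn": "jog_arm", "kwargs": {"moves": [0, 0, 0, -0.2, -4, 0, 6, 0, 0, 0, -0.2, -8, 0, 6, 0, 0, 0, -0.2, -12, 0, 6, 0, 0, 0, -0.2, -12.5, 0, 6, 0, 0, 0, -0.2, -12.5, 0, 6, 0, 0, 0, -0.2, -12.5, 0, 6, 0, 0, 0, -0.2, -12.5, 0, 6]}}

```text
time_s: 30.33
eef_pos: [0.5953, 0.2192, 0.2542]
tool_rot: [3.141, 0.0, -0.045]
force: [-0.8, -0.3, -1.8]
width: 0.0681
gripper_force: 25.0
```

```bash
python3 - <<'E'
from h import *
print(rel((.595,.233,.085+.056+.006),87.4))
E
```

```text
(array([-0.09, -1.38, 10.72]), np.float64(0.006349928747169997), array([0.5953, 0.2192, 0.2542]))
```

Call:
{"fn": "jog_arm", "kwargs": {"moves": [0, 0, 0, 0, -1.4, 2, 6, 0, 0, 0, 0, -1.4, 5, 6, 0, 0, 0, 0, -1.4, 8, 6, 0, 0, 0, 0, -1.4, 9.5, 6, 0, 0, 0, 0, -1.4, 10.5, 6, 0, 0, 0, 0, -1.4, 10.8, 6, 0, 0, 0, 0, -1.4, 10.8, 6, 0, 0, 0, 0, -1.4, 10.8, 6]}}

```text
time_s: 31.0
eef_pos: [0.597, 0.2335, 0.147]
tool_rot: [-3.141, -0.001, -0.046]
force: [0.1, 1.1, -1.3]
width: 0.0679
gripper_force: 25.0
```

Call:
{"fn": "jog_arm", "kwargs": {"moves": [0, 0, 0, 0, 0, 0, 8, 0, 0, 0, 0, 0, 0, 8, 0, 0, 0, 0, 0, 0, 8, 0, 0, 0, 0, 0, -2, 8, 0, 0, 0, 0, 0, -6, 8, 0, 0, 0, 0, 0, -9, 8, 0, 0, 0, 0, 0, -12, 8.7, 0, 0, 0, 0, 4, -12, 8.7, 0, 0, 0, 0, 8, -12, 8.7, 0, 0, 0, 0, 12, -12, 8.7, 0, 0, 0, 0, 16, -12, 8.7, 0, 0, 0, 0, 20, -12, 8.7]}}

```text
time_s: 32.0
eef_pos: [0.587, 0.0332, 0.2667]
tool_rot: [-3.142, -0.001, -0.044]
force: [1.2, 0.3, -0.9]
width: 0.0869
gripper_force: 0.0
```

```bash
python3 - <<'E'
from h import *
t=read_camera('top')[:,:,::-1];cv2.imwrite('pics/t10.png',t);g=cv2.cvtColor(t,6)
# tool x axis (yaw) from .045 -> off bar axis 52deg
print(rel((.5528,.0113,.18),52.5-90), manip.state()['joints'].round(2))
print(t[150:].shape)
s=read_camera('scene')[:,:,::-1]
cv2.imwrite('pics/c10.png',np.hstack([cv2.resize(t[165:265,185:285],None,fx=4,fy=4,interpolation=2),cv2.resize(s[230:380,270:420],(400,400),interpolation=2)]))
E
```

```text
(array([-3.32,  1.7 ,  8.67]), np.float64(-55.18065939613058), array([0.5867, 0.027 , 0.2666])) [ 0.03  0.32  1.68 -0.    1.15  1.65]
(330, 640, 3)
```

View pics/c10.png

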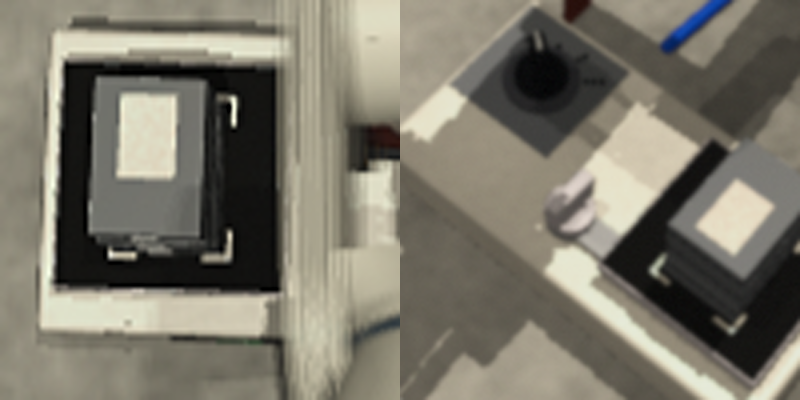

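The stack looks square and inside the marks in both views. Last step is the dial.

Call:
{"fn": "jog_arm", "kwargs": {"moves": [0, 0, -55, -3.3, 1.7, 8.7, 5, 0, 0, -55, -3.3, 1.7, 8.7, 5, 0, 0, -55, -3.3, 1.7, 8.7, 5, 0, 0, -55, -3.3, 1.7, 8.7, 5, 0, 0, -55, -3.3, 1.7, 8.7, 5, 0, 0, -55, -3.3, 1.7, 8.7, 5, 0, 0, -55, -3.3, 1.7, 8.7, 5, 0, 0, -55, -3.3, 1.7, 8.7, 5, 0, 0, -55, -3.3, 1.7, 8.7, 5, 0, 0, -55, -3.3, 1.7, 8.7, 5]}}

```text
time_s: 32.93
eef_pos: [0.5538, 0.0198, 0.1794]
tool_rot: [3.141, -0.0, 0.913]
force: [-0.1, 0.9, 0.7]
width: 0.0502
gripper_force: 0.0
```

```bash
python3 - <<'E'
from h import *
print(rel((.5525,.0112,.079),52-90))
im=read_camera('wrist')[:,:,::-1];cv2.imwrite('pics/w11.png',im)
g=cv2.cvtColor(im,6);m=np.zeros(g.shape,bool);m[150:300,260:380]=1
for c in blobs((g>140)&m,20,600):
    p=ray('wrist',c.reshape(-1,2),.104)[:,:2]; q=p.mean(0)
    print('pointer',q,cv2.boundingRect(c),rect('wrist',c,.104))
E
```

```text
(array([-0.76,  0.42, 10.04]), np.float64(0.32938355981050904), array([0.5538, 0.0198, 0.1794]))
pointer [0.50719526 0.01149061] (264, 284, 13, 16) (array([0.5069, 0.0117]), 14, 4, 87.4)
pointer [ 0.5590613  -0.02512654] (350, 274, 19, 26) (array([ 0.5594, -0.0233]), 19, 13, 54.1)
pointer [0.54200099 0.00077757] (316, 264, 5, 25) (array([5.419e-01, 5.000e-04]), 18, 3, 52.3)
pointer [0.55471109 0.07096666] (262, 171, 11, 25) (array([0.5547, 0.0708]), 16, 7, 51.2)
pointer [0.56951103 0.07357168] (279, 161, 8, 9) (array([0.5698, 0.0737]), 5, 4, 51.7)
pointer [0.59232255 0.06538713] (312, 150, 16, 11) (array([0.5923, 0.0661]), 11, 4, -2.4)
pointer [0.56583116 0.08560754] (260, 150, 18, 14) (array([0.5661, 0.0836]), 11, 8, -38.6)
```

Call:
{"fn": "jog_arm", "kwargs": {"moves": [0, 0, 0, -0.8, 0.4, 2, 5, 0, 0, 0, -0.8, 0.4, 6, 5, 0, 0, 0, -0.8, 0.4, 9, 5, 0, 0, 0, -0.8, 0.4, 10, 5, 0, 0, 0, -0.8, 0.4, 10, 5, 0, 0, 0, -0.8, 0.4, 10, 1, 0, 0, 0, -0.8, 0.4, 10, 1, 0, 0, 0, -0.8, 0.4, 10, 1, 0, 0, 0, -0.8, 0.4, 10, 1, 0, 0, 0, -0.8, 0.4, 10, 1], "grip_force": 30}}

```text
time_s: 33.82
eef_pos: [0.5526, 0.0105, 0.0804]
tool_rot: [3.14, -0.001, 0.916]
force: [0.7, 0.8, -0.3]
width: 0.0198
gripper_force: 0.0
```

Call:
{"fn": "jog_arm", "kwargs": {"moves": [0, 0, 7, 0, 0, 0, 1, 0, 0, 14, 0, 0, 0, 1, 0, 0, 21, 0, 0, 0, 1, 0, 0, 28, 0, 0, 0, 1, 0, 0, 35, 0, 0, 0, 1, 0, 0, 42, 0, 0, 0, 1, 0, 0, 49, 0, 0, 0, 1, 0, 0, 56, 0, 0, 0, 1, 0, 0, 63, 0, 0, 0, 1, 0, 0, 69, 0, 0, 0, 1, 0, 0, 69, 0, 0, 0, 1, 0, 0, 69, 0, 0, 0, 1]}}

```text
time_s: 34.82
eef_pos: [0.5512, 0.0088, 0.08]
tool_rot: [3.139, 0.0, -0.289]
force: [-3.4, -10.3, 5.5]
width: 0.0136
gripper_force: 30.0
```

Call:
{"fn": "jog_arm", "kwargs": {"moves": [0, 0, 0, 0, 0, 0, 3, 0, 0, 0, 0, 0, 0, 5, 0, 0, 0, 0, 0, 0, 5, 0, 0, 0, 0, 0, -3, 5, 0, 0, 0, 0, 0, -7, 5, 0, 0, 0, 0, 0, -11, 5, 0, 0, 0, 0, 3, -13, 5, 0, 0, 0, 0, 7, -13, 5, 0, 0, 0, 0, 11, -13, 5, 0, 0, 0, 0, 15, -13, 5, 0, 0, 0, 0, 19, -13, 5, 0, 0, 0, 0, 23, -13, 5]}}

```text
time_s: 35.82
eef_pos: [0.4858, -0.2114, 0.2096]
tool_rot: [-3.142, -0.001, -0.288]
force: [0.3, 0.2, 1.8]
width: 0.0502
gripper_force: 0.0
```

```bash
python3 - <<'E'
from h import *
t=read_camera('top')[:,:,::-1]
cv2.imwrite('pics/c12.png',np.hstack([cv2.resize(t[165:265,185:350],None,fx=4,fy=4,interpolation=2)]))
E
```

```text
(no output)
```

View pics/c12.png

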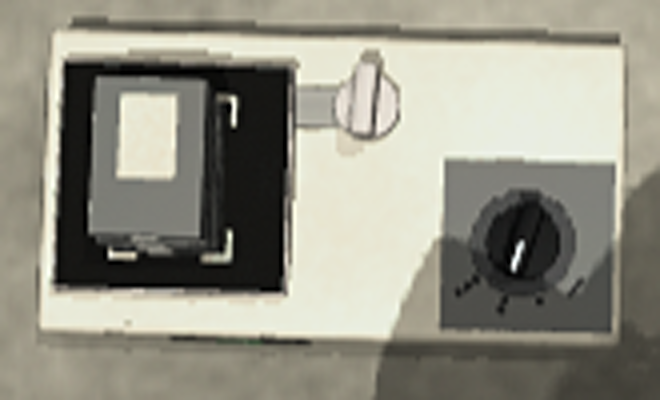

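The pointer is at the two-dot mark (crop 503,305), and the three-case stack sits inside the corner marks. The nut is backed off and the gripper is clear.

```bash
python3 -c "
from rig import finish_job
print(finish_job())"
```

```text
the job is handed in; nothing more can be done
None
```

I handed the job in at about 36 s: dial turned off, reverse-thread hand nut backed off clockwise to its stop, all three grey slide cases stacked square inside the corner marks, and dial turned to two dots. The arm never went near the beaker or the brown bottle.

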